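Rack two drilling templates and lock them in

ROBOT

A 6-joint arm with a two-finger parallel gripper is mounted at the origin on the work surface; the furniture and walls round the work are solid. World frame = base frame: x ahead of the robot, y to its left, z up, the work surface at z = 0. Lengths are in m, angles in rad, forces in N, time in s.
With the tool pointing down it reaches from about 0.275 to 0.775 m from the base axis. Payload 14.6 kg.
Tool frame: the origin (TCP) lies between the finger pads; the fingertips stand 8 mm ahead of it and the grasp point (between the pads) lies 11 mm behind it (robot.tip_extent is the distance from the TCP to the fingertips, in m); z points along the fingers, y is the line along which they close (so a half turn about z gives the same grasp; the last joint's range is limited). The gripper opens to 85 mm and grips with 20 to 120 N. Pads are 22 mm wide; open, the fingers measure 114 mm over their backs; the gripper's body (76 mm by 85 mm) begins 54 mm behind the grasp point. The pads swing forward as they close: fully open they stand 13 mm farther back than shut.
Start: joints at [-1.426, 0.263, -0.048, 1.259, 0, 1.415], TCP at [0.155, -0.502, 0.239] pointing down, gripper open.
Joint ranges: [-2.65, 2.65], [-0.89, 1.7], [-1.18, 1.37], [-2.13, 2.11], [-1.35, 1.29], [-3.14, 3.14]. Speed limits (rad/s): [1.89, 1.89, 2.57, 2.79, 3.14, 3.14].

INTERFACE

Orientations are given as a rotation vector (axis times angle).
In Python, from rig import robot gives the robot as it stands. The module is installed in compiled form; this text tells all that it offers.
- The arm moves only by the tool carry_out, never from a script. Its argument "plan" is text: rows parted by semicolons, each of 4 numbers parted by spaces: the shift along the world's x, y, z in m, then the turn about the world's z in degrees. In form: dx dy dz roll; .... A call has 1 to 10 rows; each row shifts and turns the commanded pose from where the row before left it; what a row does not reach is not made up. A row lasts 1/10 s, in which the tool goes at most 50 mm and 8.59 degrees, less where a joint would pass 70% of its speed; a pose out of reach is approached as far as the arm can. A call is refused whole if a number of a shift passes 0.05 or a number of a turn 8.59, either way. A call with a gripper value outside its range is refused whole. "jaw" is the gripper command: -1 is fully open, 1 is shut, values between are in proportion, set as the call begins (left out, the last holds). The fingers move at their own pace and stop on an object; "newtons" is the grip in N (left out, the last holds). Time passes only in rows, so rows that do not move let the fingers close. It gives the time, the measured TCP pose, the force, the opening and the grip force at its end, in the units of the state.
- robot.sense(): the state, without advancing time (a new reading comes with each control period).
- robot.read_camera(name): name is "scene" or "side" or "wrist"; returns a dict with "pixels" (384x512x3 uint8, blue, green, red), "fx", "fy", "cx", "cy" (pixels), "rvec" (rotation vector, rad) and "tvec" (3), from world to camera coordinates, as OpenCV has them; the wrist camera has in their place "mount" (4x4, takes a point from camera to tool coordinates, whose origin is the TCP and whose axes are the flange's). Camera axes: x right, y down, z forward; pixel columns grow to the right and rows downward; lengths in m; the calibration is good to about 2 mm. A picture is of the moment at which its call begins: read the wrist's pose just before it. There is no depth.
- robot.sign_off(): hands the job in; it is judged then, once.
Trained networks look in the newest picture that a camera, given by its name, has taken for a name from the list of things; names that differ only in an ending like _2 or _b are one class to them, and where a whole thing is asked for, a point or a joint stands for the part that bears it (a point fixed in the world has none). Each returns a list of dicts, best first, with "conf" (0 to 1); they miss things now and then, are a little off and sometimes report something else, mostly with a low value. They report only what shows in the picture. A call takes as long as a camera call.
- robot.look_for(camera, name): "position" ([column, row] in pixels, amid what is visible of it).
- robot.spot_point(camera, name): "position" ([column, row] in pixels: a listed point, or the origin of a listed thing).
The state is a dict: "time_s": time; "joints": joint angles; "qvel": joint speeds; "effort": joint torques, N m; "ee_pos": TCP position; "tcp_rot": TCP orientation; "wrist_force": force on the tool from outside, world axes, zero at the start; "ft_torque": the same for the moment, N m; "opening": finger opening in m; "grasp_force": force on a finger pad.
Only numpy, scipy, OpenCV 4.12 (cv2) and the standard library are available. Lean on these libraries where they do the work, as an engineer would, in place of code of your own. Each camera call takes 0.05 s, during which the arm holds its last target. There are 200 camera calls.

TASK

Put the two drilling templates away in the rack: the tall orange one in the rear slot (orange hooks) and the short blue one in the front slot (blue hooks), each tipped in under its hooks, right down on the slot floor and straightened back against its posts. Only when both are seated, flip the red-knobbed cam lever over to the rear, fully home, so that the keeper pins lock them in; leave everything else on the bench where it stands.

Things in the scene. Friction and masses are not known exactly. Their poses are not given: they have to be found in the camera images.
- rack: Template rack bolted to the bench: base plate 160 mm (x) by 150 mm (y), two slots one behind the other 75 mm apart along its x axis, both open towards its front (-x). Origin: centre of the underside; x to its rear (orange hooks), y to its left (the lever side), z up. It does not move.
- rear_slot: Rear slot (orange hooks) for the tall template; fixed in the rack. Origin: middle of the slot floor, 24 mm above the bench; y along the slot, z up the slot, reclined 0.105 rad to the rear; x square to a seated template, to the rear. Black channel 13 mm wide for 5 mm above the floor, then 45 degree chamfers widen it to 31 mm at 14 mm height; end cheeks, 22 mm high, leave 118 mm along y.
- rear_slot_posts (a point): Rear slot: two back posts, 14 mm wide, centred 52 mm either side of the middle, front faces at slot x = +4.5 mm from 17 mm height up (this point: midway between the faces). A seated template rests against them by its own weight. A cross rail joins them, up to 37 mm height; above it 90 mm between the posts is free for a finger.
- rear_slot_hooks (a point): Rear slot: each post ends in a hook reaching forward to slot x = -6 mm; underside (this point's height) 124 mm above the floor, top 132 mm. They bar a straight drop: the template enters from the front above, leaning forward about 0.35 rad against the slot's z and moving along its own length, foot onto the floor; then it swings upright about its foot, under the hooks, to the posts.
- front_slot: Front slot of the rack (blue hooks), for the short template: the same as the rear slot, with lower hooks. Origin: middle of its slot floor; axes as for the rear slot.
- front_slot_hooks (a point): Front slot: underside of the hooks (this point's height) 99 mm above the slot floor, their top 107 mm; otherwise as in the rear slot, posts too.
- stand_a: Wooden parking stand, base 90 x 110 mm, in which the tall template leans when the work begins. Fixed. Origin: centre of its underside; the template leans towards its +x side against two arms (12 mm wide, 36 mm either side of the middle, reaching 64 mm up the template). Stands a and b may be on either side of the bench.
- stand_b: The same stand, holding the short template when the work begins.
- tall_template: Orange drilling template, flat plate 8 mm thick (its x), 110 mm wide (its y), 120 mm tall (its z), 0.13 kg, the same on both faces. Origin: middle of its foot edge; z runs up the plate. It starts leaning back 25 degrees (0.44 rad) in stand a and can be pinched across its 8 mm thickness at the middle of its top edge.
- tall_template_top (a point): Middle of the tall template's top edge, 120 mm up its z from the foot.
- short_template: Blue drilling template, 8 mm thick (x), 110 mm wide (y), 95 mm tall (z), 0.13 kg. Origin: middle of its foot edge. It starts leaning back 25 degrees in stand b.
- short_template_top (a point): Middle of the short template's top edge, 95 mm up its z from the foot.
- cam_lever (a joint): Cam lever at the rack's left, rad: 0 leans 0.6 rad to the rack's front (open), 0.6 upright, 1.2 leans 0.6 rad to the rear (stop: locked). Pivot axis along the rack's y, at the rack's point (0, 106, 85) mm. Steel arm 10 mm thick, 70 mm long to the centre of a 19 mm red knob. It stays where left; about 1.5 N at the knob moves it. It starts at 0 to 0.25.
- keeper (a joint): Keeper, driven by the cam lever: 0 open, 0.018 m locked. Its two 8 mm steel pins slide in from the left across the fronts of the seated templates, 45 mm above the slot floors; open, they leave the slots free.
- lever_knob (a point): Centre of the red knob of the cam lever, 70 mm from its pivot.
- thread_bottle: Bystander: white bottle with red nozzle, 50 mm wide, 143 mm tall, near the rack's rear left. Origin: centre of its underside.
- washer_jar: Bystander: white jar with red lid, 60 mm wide, 78 mm tall, at the rear left. Origin: centre of its underside.
- tape_measure: Bystander: yellow and black tape measure, 32 x 77 x 68 mm, at the rear right. Origin: centre of its underside.
- grease_tin: Bystander: white tin with blue lid, 68 mm wide, 56 mm tall, right of the rack's rear. Origin: centre of its underside.
- wood_block: Bystander: wooden packing block lying flat, 45 x 75 x 22 mm, at the rear left. Origin: centre of its underside.

How it is judged:
On the way:
1. both templates are seated upright in their slots while the cam lever is still open (x of tall_template in the frame of rear_slot between -0.005 and 0.005 m and y of tall_template in the frame of rear_slot between -0.007 and 0.007 m and z of tall_template in the frame of rear_slot between -0.004 and 0.004 m and x of tall_template_top in the frame of rear_slot between -0.006 and 0.006 m and y of tall_template_top in the frame of rear_slot between -0.008 and 0.008 m and z of tall_template_top in the frame of rear_slot between 0.116 and 0.124 m and x of short_template in the frame of front_slot between -0.005 and 0.005 m and y of short_template in the frame of front_slot between -0.007 and 0.007 m and z of short_template in the frame of front_slot between -0.004 and 0.004 m and x of short_template_top in the frame of front_slot between -0.006 and 0.006 m and y of short_template_top in the frame of front_slot between -0.008 and 0.008 m and z of short_template_top in the frame of front_slot between 0.091 and 0.099 m and value of joint cam_lever below 0.5 rad), for 0.2 s.
At the end, for the whole second after the job is handed in: Tall template in the rear slot and short template in the front slot: foot within 5 mm (x), 7 mm (y) and 4 mm (z) of the middle of the slot floor and top edge within 6 mm (x), 8 mm (y) and 4 mm (z) of straight above it along the slot, at rest; cam lever above 1.05 rad (stop at 1.2) (x of tall_template in the frame of rear_slot between -0.005 and 0.005 m and y of tall_template in the frame of rear_slot between -0.007 and 0.007 m and z of tall_template in the frame of rear_slot between -0.004 and 0.004 m and x of tall_template_top in the frame of rear_slot between -0.006 and 0.006 m and y of tall_template_top in the frame of rear_slot between -0.008 and 0.008 m and z of tall_template_top in the frame of rear_slot between 0.116 and 0.124 m and x of short_template in the frame of front_slot between -0.005 and 0.005 m and y of short_template in the frame of front_slot between -0.007 and 0.007 m and z of short_template in the frame of front_slot between -0.004 and 0.004 m and x of short_template_top in the frame of front_slot between -0.006 and 0.006 m and y of short_template_top in the frame of front_slot between -0.008 and 0.008 m and z of short_template_top in the frame of front_slot between 0.091 and 0.099 m and value of joint cam_lever above 1.05 rad and linear speed of each of tall_template, short_template below 0.02 m/s and angular speed of each of tall_template, short_template below 0.1 rad/s); the robot touches nothing.
It fails at once if a bystander is shoved more than 30 mm (distance of any of thread_bottle, washer_jar, tape_measure, grease_tin, wood_block from where it was at the start of the episode above 0.03 m).
It fails at once if a bystander is knocked over (angle between any of thread_bottle, washer_jar, tape_measure, grease_tin, wood_block's own z axis and vertical above 0.6 rad).
It also fails if it takes over 72 s, if anything falls off the work surface, if the arm or the gripper's body presses on something with over 40 N, if the wrist force passes 120 N, or if a joint passes its speed limit or range.

## Working session

There is one attempt and no reset: what is moved stays moved. The work goes in short steps, Python scripts to look and compute and a tool call to move; the robot and the scene stay as the last step left them, time stands still between calls to the robot, and variables do not carry over. Pictures are saved under pics/ and viewed, at most 10 in all, crops included, and the job is handed in when it is done.

Besides the shell and the picture viewer there is one more tool, called after "Call:" as name(argument=value, ...) on one line, values as JSON. carry_out: Moves the arm, as the interface text tells. Its arguments: {"type":"object","properties":{"plan":{"type":"string"},"jaw":{"type":"number"},"newtons":{"type":"number"}},"required":["plan"]}

```bash
mkdir -p pics
cat > h.py <<'E'
import numpy as np, cv2
from scipy.spatial.transform import Rotation as R
from rig import robot
def cam(n):
    s=robot.sense(); c=robot.read_camera(n)
    K=np.array([[c['fx'],0,c['cx']],[0,c['fy'],c['cy']],[0,0,1]])
    if 'mount' in c:
        T=np.eye(4); T[:3,:3]=R.from_rotvec(s['tcp_rot']).as_matrix(); T[:3,3]=s['ee_pos']
        M=np.linalg.inv(T@np.array(c['mount'])); r=M[:3,:3]; t=M[:3,3]
    else:
        r=R.from_rotvec(np.ravel(c['rvec'])).as_matrix(); t=np.ravel(c['tvec'])
    return dict(img=c['pixels'],K=K,R=r,t=t,P=K@np.c_[r,t])
def proj(c,p):
    q=c['P']@np.r_[np.asarray(p,float),1]; return q[:2]/q[2]
def atz(c,px,z):
    d=c['R'].T@np.linalg.inv(c['K'])@np.array([*px,1]); o=-c['R'].T@c['t']
    return o+d*(z-o[2])/d[2]
def tri(c1,p1,c2,p2):
    X=cv2.triangulatePoints(c1['P'],c2['P'],np.array(p1,float).reshape(2,1),np.array(p2,float).reshape(2,1)).ravel()
    return X[:3]/X[3]
E
cat > a.py <<'E'
from h import *
cs={n:cam(n) for n in ('scene','side')}
for n,c in cs.items(): cv2.imwrite(f'pics/{n}0.png',c['img']); print(n,-c['R'].T@c['t'])
for nm in ['rack','rear_slot','rear_slot_posts','rear_slot_hooks','front_slot','front_slot_hooks','stand_a','stand_b','tall_template','tall_template_top','short_template','short_template_top','lever_knob','thread_bottle','washer_jar','tape_measure','grease_tin','wood_block']:
    o={n:robot.spot_point(n,nm)[:2] for n in cs}
    s=nm+' '+' | '.join(n+' '+' '.join(f"{np.round(d['position'])}{d['conf']:.2f}" for d in v) for n,v in o.items())
    if o['scene'] and o['side']: s+=' tri '+str(np.round(tri(cs['scene'],o['scene'][0]['position'],cs['side'],o['side'][0]['position']),4))
    print(s)
print(robot.sense()['tcp_rot'],robot.sense()['time_s'])
E
python3 a.py
```

```text
scene [-0.07805064  0.60835366  0.78230773]
side [ 0.34330118 -0.81759489  0.62622445]
rack scene [253. 215.]0.92 [260. 184.]0.34 | side [269. 237.]0.73 [258. 264.]0.46 tri [ 4.789e-01  2.000e-04 -5.100e-03]
rear_slot scene [245. 200.]0.85 | side [286. 228.]0.79 tri [ 0.5185 -0.0065  0.023 ]
rear_slot_posts scene [239. 181.]0.67 | side 
rear_slot_hooks scene [242. 159.]0.66 | side [290. 191.]0.64 tri [ 0.5261 -0.0111  0.1467]
front_slot scene [267. 214.]0.86 | side [254. 231.]0.72 tri [ 0.4363 -0.0038  0.021 ]
front_slot_hooks scene [261. 181.]0.84 [133. 264.]0.43 | side [262. 201.]0.67 tri [ 0.4555 -0.0044  0.1181]
stand_a scene [214. 300.]0.69 | side [223. 190.]0.82 [241. 308.]0.78 tri [0.3612 0.2565 0.0009]
stand_b scene [214. 300.]0.69 | side [223. 190.]0.82 [241. 308.]0.78 tri [0.3612 0.2565 0.0009]
tall_template scene [214. 295.]0.68 | side [222. 183.]0.96 [268. 240.]0.44 tri [0.355  0.2596 0.0253]
tall_template_top scene [196. 248.]0.70 | side 
short_template scene  | side [237. 302.]0.86 [256. 227.]0.41
short_template_top scene  | side [255. 267.]0.70
lever_knob scene [231. 196.]0.73 | side [315. 305.]0.60 [257. 172.]0.51 tri [ 0.6377 -0.1097 -0.1328]
thread_bottle scene [174. 238.]0.59 | side [288. 197.]0.94 tri [0.566  0.1973 0.0015]
washer_jar scene [167. 258.]0.74 | side [278. 189.]0.81 [224. 190.]0.62 tri [ 0.5373  0.2477 -0.0006]
tape_measure scene [293. 157.]0.83 | side [312. 310.]0.75 tri [ 0.5467 -0.2656 -0.0014]
grease_tin scene [271. 166.]0.56 | side [317. 283.]0.65 tri [ 0.5722 -0.1868 -0.0026]
wood_block scene [131. 264.]0.58 [294. 160.]0.45 | side [255. 173.]0.66 [226. 189.]0.58 tri [0.5033 0.3341 0.0486]
[-3.10635726e+00 -4.69145127e-01  6.10725583e-05] 1.9
```

Run:
```python
import cv2
a=cv2.imread('pics/scene0.png'); b=cv2.imread('pics/side0.png')
cv2.imwrite('pics/c0.png',cv2.resize(a[100:400,80:400],None,fx=2,fy=2,interpolation=2))
cv2.imwrite('pics/c1.png',cv2.resize(b[130:390,120:400],None,fx=2.2,fy=2.2,interpolation=2))
```

```text
(no output)
```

View pics/c0.png

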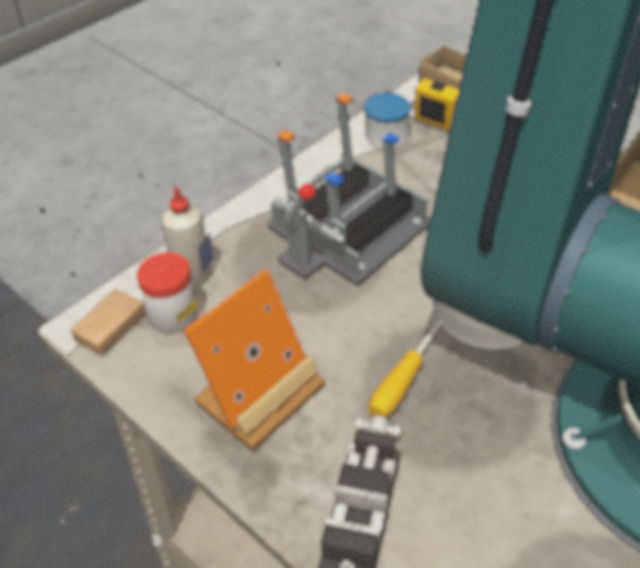

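View pics/c1.png

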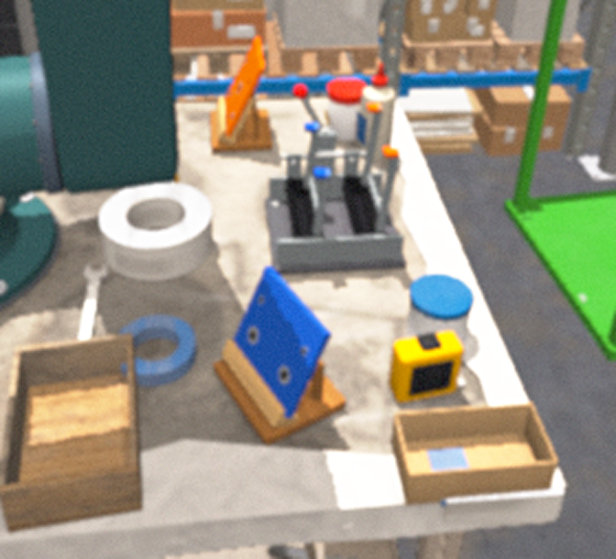

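Run:
```python
from h import *
c=cam('side'); w=cam('wrist')
print('standb',atz(c,[241,308],0),'foot',atz(c,[237,302],.02),'top',atz(c,[255,267],.105))
cv2.imwrite('pics/w0.png',w['img']); print('wrist cam at',-w['R'].T@w['t'], 'axis',w['R'][2], 'xaxis',w['R'][0])
for nm in ['stand_b','short_template','short_template_top']:
    print(nm,[(np.round(d['position']),round(d['conf'],2)) for d in robot.spot_point('wrist',nm)[:2]])
```

```text
standb [ 0.38162652 -0.25436758  0.        ] foot [ 0.37302739 -0.25505755  0.02      ] top [ 0.41144952 -0.24265024  0.105     ]
wrist cam at [ 0.2220698  -0.48057197  0.37381642] axis [-0.27043042 -0.0841837  -0.95905187] xaxis [ 2.95498346e-01 -9.55343102e-01  5.34456628e-04]
stand_b []
short_template []
short_template_top []
```

View pics/w0.png

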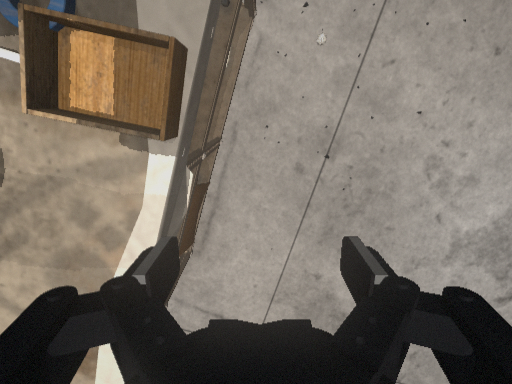

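Call:
carry_out(plan="0.01 0 0.04 0;0.02 0.02 0.04 8.5;0.025 0.03 0.03 8.5;0.03 0.03 0 8.5;0.03 0.03 0 8.5;0.03 0.03 0 8.5;0.03 0.03 0 8.5;0.03 0.03 0 8.5;0.02 0.03 0 8.5;0 0.02 0 8.5")

```text
time_s: 3.15
ee_pos: [0.3817, -0.2497, 0.349]
tcp_rot: [-2.139, -2.3, -0.001]
wrist_force: [-0.6, -0.2, 0.8]
opening: 0.0852
grasp_force: 0.0
```

```bash
cat > look.py <<'E'
import sys
from h import *
w=cam('wrist'); s=robot.sense()
cv2.imwrite(f'pics/{sys.argv[1]}.png',w['img'])
m=R.from_rotvec(s['tcp_rot']).as_matrix()
print('tcp',np.round(s['ee_pos'],4),'yaxis deg',round(np.degrees(np.arctan2(m[1,1],m[0,1])),2),'joints',np.round(s['joints'],2),'t',s['time_s'])
print(-w['R'].T@w['t'])
for a in sys.argv[2:]:
    nm,z=a.split('='); z=float(z)
    for d in robot.spot_point('wrist',nm)[:2]: print(nm,np.round(d['position'],1),round(d['conf'],2),np.round(atz(w,d['position'],z),4))
E
python3 look.py w1 stand_b=0 short_template=.02 short_template_top=.106 front_slot=.024
```

```text
tcp [ 0.3806 -0.2479  0.3496] yaxis deg 4.73 joints [-0.76  0.13  0.07  1.52  0.    0.73] t 3.2
[ 0.37500014 -0.17841292  0.48359016]
stand_b [262.2 154.9] 0.87 [ 0.3847 -0.254   0.    ]
short_template [255.6 162.4] 0.63 [ 0.374  -0.2645  0.02  ]
short_template_top [281.5 158.5] 0.79 [ 0.4096 -0.2405  0.106 ]
front_slot [280.  160.2] 0.46 [ 0.4149 -0.257   0.024 ]
front_slot [254.  159.6] 0.3 [ 0.3709 -0.2592  0.024 ]
```

View pics/w1.png

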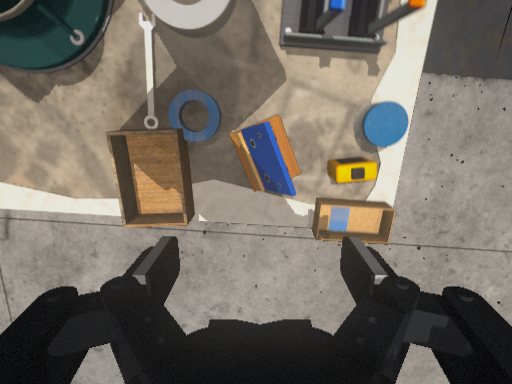

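```bash
cat > seg.py <<'E'
import sys
from h import *
w=cam('wrist'); hsv=cv2.cvtColor(w['img'],cv2.COLOR_BGR2HSV)
lo,hi,x0,x1,y0,y1,zt,zf=eval(sys.argv[1])
m=cv2.inRange(hsv,lo,hi); k=np.zeros_like(m); k[y0:y1,x0:x1]=1; m*=k
m=cv2.morphologyEx(m,cv2.MORPH_CLOSE,np.ones((5,5)))
c=max(cv2.findContours(m,0,2)[0],key=cv2.contourArea)
q=cv2.approxPolyDP(c,4,True)[:,0]; print('area',cv2.contourArea(c),q.tolist())
for p in q: print(p,'top',np.round(atz(w,p,zt),4),'foot',np.round(atz(w,p,zf),4))
E
python3 seg.py "(105,120,40),(125,255,255),225,310,100,205,.106,.02"
python3 - <<'E'
from h import *
s=cam('side');w=cam('wrist')
for n in ['short_template_top','short_template','stand_b']:
    a=robot.spot_point('side',n);b=robot.spot_point('wrist',n)
    if a and b: print(n,a[0],b[0],tri(s,a[0]['position'],w,b[0]['position']))
E
```

```text
area 1924.5 [[244, 128], [267, 187], [295, 193], [270, 121]]
[244 128] top [ 0.3542 -0.2053  0.106 ] foot [ 0.3497 -0.2109  0.02  ]
[267 187] top [ 0.3909 -0.2857  0.106 ] foot [ 0.3947 -0.3096  0.02  ]
[295 193] top [ 0.4318 -0.2922  0.106 ] foot [ 0.4449 -0.3175  0.02  ]
[270 121] top [ 0.3885 -0.194   0.106 ] foot [ 0.3918 -0.1971  0.02  ]
short_template_top {'position': [255.5, 264.0], 'conf': 0.93} {'position': [283.5, 157.7], 'conf': 0.83} [ 0.41158984 -0.24150148  0.1119844 ]
stand_b {'position': [224.7, 189.8], 'conf': 0.93} {'position': [262.3, 152.4], 'conf': 0.85} [ 0.36248255 -0.21196603  0.27388808]
```

Call:
carry_out(plan="0.019 0 -0.02 8.5;0 0 -0.03 8.5;0 0 -0.04 2.3;0 0 -0.04 0;0 0 -0.04 0;0 0 -0.04 0;0 0 -0.03 0;0 0 -0.01 0;0 0 0 0", jaw=-1, newtons=30)

```text
time_s: 4.75
ee_pos: [0.3987, -0.2513, 0.0988]
tcp_rot: [-1.734, -2.618, -0.0]
wrist_force: [0.2, -0.3, -0.2]
opening: 0.0855
grasp_force: 0.0
```

```bash
python3 look.py w2 short_template_top=.106
```

```text
tcp [ 0.3993 -0.2518  0.0999] yaxis deg 22.97 joints [-0.74  0.27 -0.45  0.86 -0.    0.43] t 4.8
[ 0.36942283 -0.1856307   0.23345104]
short_template_top [289.3 250. ] 0.68 [ 0.4103 -0.2434  0.106 ]
```

View pics/w2.png

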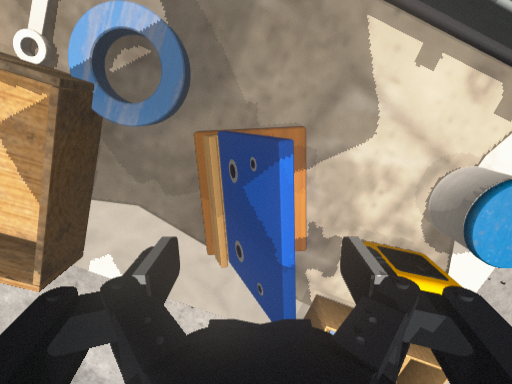

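Call:
carry_out(plan="0 0 0 0;0 0 0 0;0 0 0 0;0 0 0 0;-0.007 -0.002 0 0;-0.007 -0.002 0 0;-0.007 -0.002 0 0;-0.008 -0.003 0 0;0 0 0 0", jaw=0.18)

```text
time_s: 5.75
ee_pos: [0.3689, -0.2609, 0.0993]
tcp_rot: [-1.736, -2.618, 0.0]
wrist_force: [-0.4, -0.7, -0.3]
opening: 0.0348
grasp_force: 0.0
```

Call:
carry_out(plan="0 0 0 0;0 0 0 0;0 0 0 0;0 0 0 0;0 0 0 0;0 0 0 0", jaw=1, newtons=30)

```text
time_s: 6.35
ee_pos: [0.3716, -0.2603, 0.0996]
tcp_rot: [1.732, 2.619, 0.004]
wrist_force: [7.9, 5.5, 2.1]
opening: 0.0086
grasp_force: 29.0
```

```bash
python3 look.py w3 short_template_top=.115
```

```text
tcp [ 0.3716 -0.2603  0.0996] yaxis deg 23.06 joints [-0.79  0.24 -0.49  0.84  0.    0.38] t 6.4
[ 0.34159953 -0.19456423  0.2340933 ]
short_template_top [262.4 270.7] 0.75 [ 0.373  -0.2642  0.115 ]
```

View pics/w3.png

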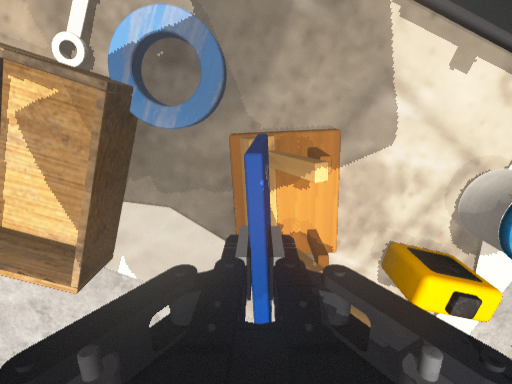

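Call:
carry_out(plan="0 0 0.01 0;0 0 0.03 0;0 0 0.04 0;0 0 0.04 0;0.02 0.02 0.04 -4;0.02 0.03 0.04 -5;0.03 0.04 0.04 -5;0.03 0.04 0.02 -5;0 0 0 -4;0 0 0 0", newtons=40)

```text
time_s: 7.45
ee_pos: [0.4606, -0.1433, 0.3462]
tcp_rot: [2.22, 2.223, -0.0]
wrist_force: [-0.0, 0.1, -2.8]
opening: 0.0073
grasp_force: 43.1
```

```bash
python3 look.py w4 rack=0 rear_slot=.024 front_slot=.024 rear_slot_hooks=.1473 front_slot_hooks=.1225 lever_knob=.143 short_template_top=.37
python3 - <<'E'
from h import *
print(robot.sense()['opening'])
w=cam('wrist')
cv2.imwrite('pics/w4c.png',cv2.resize(w['img'],(800,600)))
E
```

```text
tcp [ 0.46   -0.144   0.3459] yaxis deg 0.14 joints [-0.47  0.18  0.13  1.52 -0.    1.1 ] t 7.5
[ 0.45906928 -0.071768    0.48074533]
rack [273.3  63.3] 0.58 [4.805e-01 2.000e-04 0.000e+00]
rear_slot [298.9  64.6] 0.55 [ 0.5186 -0.0052  0.024 ]
front_slot [246.9  63.8] 0.59 [ 0.4391 -0.0042  0.024 ]
front_slot [259.7 203. ] 0.51 [ 0.459 -0.229  0.024]
rear_slot_hooks [324.4  45.9] 0.55 [ 0.5297 -0.0043  0.1473]
rear_slot_hooks [311.  59.] 0.19 [ 0.5158 -0.0175  0.1473]
front_slot_hooks [254.9  46.9] 0.88 [ 0.4531 -0.0005  0.1225]
lever_knob [246.9  64.1] 0.38 [ 0.4443 -0.0221  0.143 ]
short_template_top [262.8 267.8] 0.84 [ 0.4605 -0.1414  0.37  ]
short_template_top [273.8  65.3] 0.48 [ 0.4642 -0.0559  0.37  ]
0.007406471770814804
```

View pics/w4c.png

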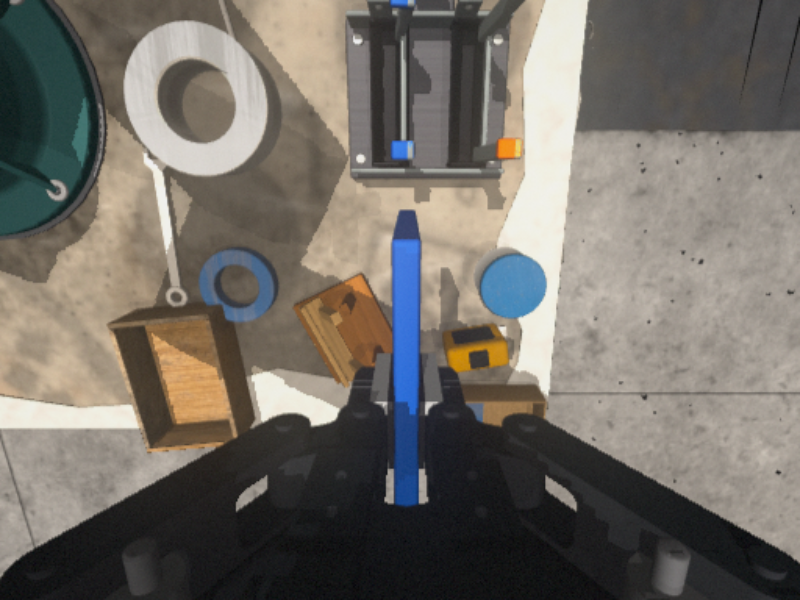

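Call:
carry_out(plan="0.015 0.03 0 0;0.015 0.035 0.01 0;0 0 0 0;0 0 0 0")

```text
time_s: 8.3
ee_pos: [0.49, -0.0791, 0.3562]
tcp_rot: [2.22, 2.223, -0.0]
wrist_force: [0.8, -0.1, -0.9]
opening: 0.0069
grasp_force: 43.0
```

```bash
cat > hooks.py <<'E'
from h import *
w=cam('wrist'); s=robot.sense(); print('tcp',s['ee_pos'],-w['R'].T@w['t'])
cv2.imwrite('pics/w5.png',w['img'])
hsv=cv2.cvtColor(w['img'],cv2.COLOR_BGR2HSV)
for nm,lo,hi,z in [('orange',(5,150,120),(20,255,255),.156),('blue',(105,130,80),(125,255,255),.131),('red',(172,130,80),(179,255,255),.15),('red0',(0,150,80),(4,255,255),.15)]:
    m=cv2.inRange(hsv,lo,hi)
    n,l,st,ce=cv2.connectedComponentsWithStats(m)
    for i in range(1,n):
        x,y,ww,h,a=st[i]
        if a<25: continue
        print(nm,st[i].tolist(),'ctr',np.round(atz(w,ce[i],z),4),'xlo',np.round(atz(w,(x-.5,ce[i][1]),z),4)[0],'xhi',np.round(atz(w,(x+ww-.5,ce[i][1]),z),4)[0])
for nm,z in dict(rack=0,rear_slot=.024,front_slot=.024,rear_slot_hooks=.1473,front_slot_hooks=.1225,lever_knob=.148,short_template_top=.37).items():
    for d in robot.spot_point('wrist',nm)[:1]: print(nm,np.round(d['position'],1),round(d['conf'],2),np.round(atz(w,d['position'],z),4))
E
python3 hooks.py; python3 -c "
import cv2;a=cv2.imread('pics/w5.png');cv2.imwrite('pics/w5c.png',cv2.resize(a[0:330,130:430],None,fx=1.8,fy=1.8,interpolation=2))"
```

```text
tcp [ 0.48978261 -0.07961024  0.35604299] [ 0.48850605 -0.00749747  0.49071364]
orange [119, 2, 6, 11, 25] ctr [0.341  0.0974 0.156 ] xlo 0.338 xhi 0.3443
orange [291, 53, 17, 14, 194] ctr [0.5316 0.0466 0.156 ] xlo 0.5226 xhi 0.5415
orange [289, 146, 12, 12, 120] ctr [ 0.5299 -0.056   0.156 ] xlo 0.5235 xhi 0.5382
orange [191, 209, 39, 54, 995] ctr [ 0.4254 -0.166   0.156 ] xlo 0.3961 xhi 0.4482
orange [176, 226, 26, 44, 70] ctr [ 0.3907 -0.1848  0.156 ] xlo 0.3744 xhi 0.4097
orange [296, 247, 9, 17, 76] ctr [ 0.5438 -0.1975  0.156 ] xlo 0.5375 xhi 0.5498
blue [226, 57, 10, 12, 119] ctr [0.453  0.0471 0.131 ] xlo 0.4471 xhi 0.4591
blue [251, 135, 18, 189, 2981] ctr [ 0.4884 -0.172   0.131 ] xlo 0.4754 xhi 0.5011
blue [228, 144, 12, 10, 119] ctr [ 0.4541 -0.056   0.131 ] xlo 0.4462 xhi 0.4619
red0 [207, 0, 17, 17, 227] ctr [0.4401 0.0992 0.15  ] xlo 0.4306 xhi 0.449
rack [254.2 105.4] 0.67 [ 4.788e-01 -1.000e-04  0.000e+00]
rear_slot [279.6 108.4] 0.58 [ 0.5207 -0.0051  0.024 ]
front_slot [229.4 109. ] 0.95 [ 0.4387 -0.0062  0.024 ]
rear_slot_hooks [294.3 110. ] 0.75 [ 0.5299 -0.0076  0.1473]
front_slot_hooks [233.  108.2] 0.88 [ 0.4539 -0.0054  0.1225]
lever_knob [213.3   6.4] 0.73 [0.4376 0.1005 0.148 ]
short_template_top [262.4 269.8] 0.79 [ 0.4899 -0.0845  0.37  ]
```

View pics/w5c.png

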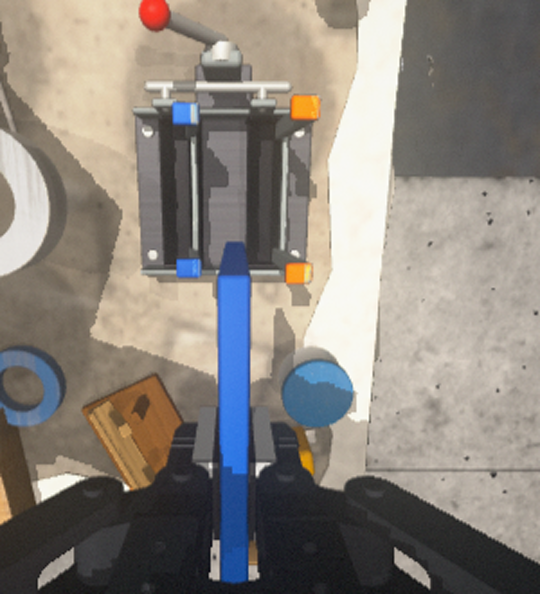

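Run:
```python
from h import *
w=cam('wrist');s=robot.sense();print(s['ee_pos'])
g=cv2.cvtColor(w['img'],cv2.COLOR_BGR2HSV)
print([ (r,g[r,257:264].mean(0).round().astype(int).tolist()) for r in list(range(130,160,2))+list(range(312,330,2))])
for z in (.36,.365,.37,.375,.38):
    a=atz(w,(260,153),z);b=atz(w,(260,323),z);print(z,a[1]-b[1],(a+b)/2)
```

```text
[ 0.48974153 -0.07968478  0.35620049]
[(130, [32, 11, 129]), (132, [74, 12, 131]), (134, [115, 73, 116]), (136, [112, 135, 112]), (138, [113, 134, 113]), (140, [113, 136, 113]), (142, [113, 133, 114]), (144, [112, 132, 114]), (146, [112, 133, 115]), (148, [113, 128, 116]), (150, [113, 129, 116]), (152, [112, 139, 128]), (154, [109, 183, 220]), (156, [109, 177, 233]), (158, [109, 177, 234]), (312, [109, 208, 157]), (314, [109, 208, 157]), (316, [108, 209, 156]), (318, [108, 210, 156]), (320, [108, 214, 156]), (322, [108, 217, 155]), (324, [111, 127, 55]), (326, [116, 49, 33]), (328, [115, 47, 30])]
0.36 0.09877667162278976 [ 0.48834828 -0.07738928  0.36      ]
0.365 0.09499900083772614 [ 0.48834843 -0.07474566  0.365     ]
0.37 0.09122133005266253 [ 0.48834858 -0.07210204  0.37      ]
0.375 0.08744365926759894 [ 0.48834873 -0.06945842  0.375     ]
0.38 0.08366598848253531 [ 0.48834888 -0.0668148   0.38      ]
```

Run:
```python
from h import *
w=cam('wrist')
for z in (.360,.365,.37,.375,.38):
    print(z,atz(w,(260,152.8),z)[1],atz(w,(260,133.8),z-.095)[1])
s=cam('side');y=robot.spot_point('side','short_template_top');f=robot.spot_point('side','short_template');print(y[:1],f[:1])
for z in (.36,.37,.38): print(proj(s,(.49,-.08,z)),proj(s,(.49,-.08,z-.095)))
```

```text
0.36 -0.02778184923297234 -0.026649012967810734
0.365 -0.027030823691558598 -0.02623913378518449
0.37 -0.026279798150144848 -0.025829254602558256
0.375 -0.0255287726087311 -0.025419375419932014
0.38 -0.024777747067317356 -0.02500949623730578
[{'position': [287.2, 113.3], 'conf': 0.91}] [{'position': [287.6, 154.2], 'conf': 0.71}]
[286.59738966 120.51956366] [283.93576315 161.37738833]
[286.89723494 115.91672942] [284.20095917 157.30644433]
[287.20111781 111.25191528] [284.46951154 153.18397809]
```

Call:
carry_out(plan="-0.025 0.04 0 0;-0.025 0.036 0 0;0 0 -0.03 0;0 0 -0.04 0;0 0 -0.04 0;0 0 -0.02 0;0 0 0 0;0 0 0 0;0 0 0 0")

```text
time_s: 9.85
ee_pos: [0.4407, -0.0035, 0.2276]
tcp_rot: [2.221, 2.22, 0.002]
wrist_force: [0.2, -1.2, -1.7]
opening: 0.0076
grasp_force: 43.0
```

```bash
cat > chk.py <<'E'
from h import *
import sys
w=cam('wrist'); s=robot.sense(); print('tcp',np.round(s['ee_pos'],4))
hsv=cv2.cvtColor(w['img'],cv2.COLOR_BGR2HSV)
z=float(sys.argv[1])
m=cv2.inRange(hsv,(105,100,80),(125,255,255)); n,l,st,ce=cv2.connectedComponentsWithStats(m)
for i in range(1,n):
    if st[i][4]>25: print(st[i].tolist(),'ctr',np.round(atz(w,ce[i],z),4),'xlo',round(atz(w,(st[i][0]-.5,ce[i][1]),z)[0],4))
c=cam('side'); cv2.imwrite('pics/s_chk.png',c['img'])
a=np.hstack([cv2.resize(w['img'][0:330,130:400],(440,540)),cv2.resize(c['img'][130:270,220:310],(350,540),interpolation=2)])
cv2.imwrite(f'pics/{sys.argv[2]}.png',a)
E
python3 chk.py .131 k1
```

```text
tcp [ 0.4406 -0.0035  0.2275]
[268, 127, 20, 18, 289] ctr [0.453  0.0478 0.131 ] xlo 0.4457
[251, 134, 19, 190, 3125] ctr [ 0.4391 -0.0348  0.131 ] xlo 0.4308
[129, 273, 5, 12, 36] ctr [ 0.3138 -0.0892  0.131 ] xlo 0.3119
[116, 284, 6, 15, 67] ctr [ 0.2998 -0.1036  0.131 ] xlo 0.2971
[158, 305, 13, 12, 60] ctr [ 0.3422 -0.1266  0.131 ] xlo 0.3361
```

View pics/k1.png

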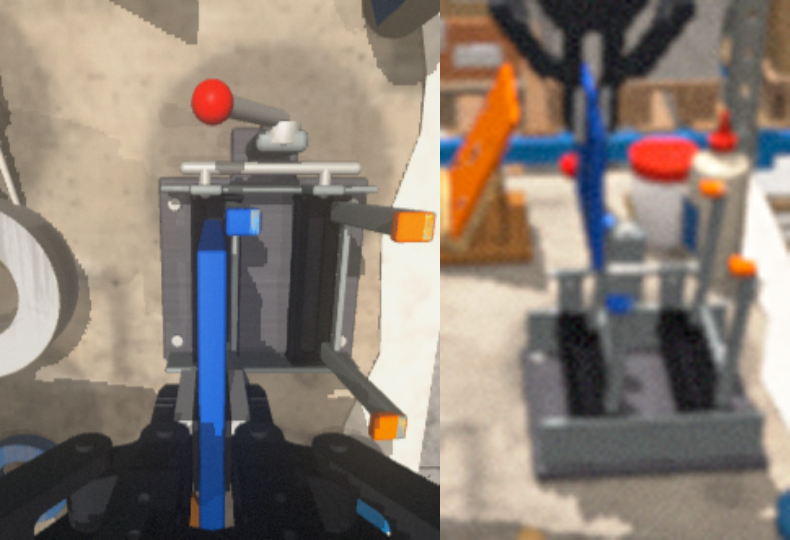

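Call:
carry_out(plan="-0.001 0 -0.015 0;0 0 -0.02 0;0 0 -0.02 0;0 0 -0.02 0;0 0 -0.02 0;0 0 -0.015 0;0 0 -0.005 0;0 0 0 0")

```text
time_s: 10.75
ee_pos: [0.439, -0.0034, 0.1114]
tcp_rot: [-2.222, -2.221, 0.0]
wrist_force: [1.3, -0.6, -1.4]
opening: 0.0072
grasp_force: 43.0
```

Call:
carry_out(plan="0 0 -0.004 0;0 0 -0.004 0;0 0 -0.003 0;0 0 0 0;0 0 0 0")

```text
time_s: 11.25
ee_pos: [0.4397, -0.0035, 0.1004]
tcp_rot: [2.221, 2.22, 0.002]
wrist_force: [6.4, -0.8, -4.8]
opening: 0.0071
grasp_force: 42.6
```

Call:
carry_out(plan="0 0 -0.002 0;0 0 -0.002 0;0 0 0 0;0 0 0 0")

```text
time_s: 11.65
ee_pos: [0.4409, -0.0035, 0.0984]
tcp_rot: [2.219, 2.218, 0.005]
wrist_force: [0.4, 2.9, 35.1]
opening: 0.0074
grasp_force: 48.8
```

Call:
carry_out(plan="0 0 0.002 0;0 0 0 0;0 0 0 0;0 0 0 0")

```text
time_s: 12.05
ee_pos: [0.4402, -0.0035, 0.0988]
tcp_rot: [2.22, 2.22, 0.003]
wrist_force: [6.7, -0.0, 2.9]
opening: 0.0068
grasp_force: 43.9
```

Call:
carry_out(plan="0 0 0 0;0 0 0 0;0 0 0 0;0.003 0 0 0;0.003 0 0 0;0.003 0 0 0;0.002 0 0 0;0.002 0 0 0;0 0 0 0;0 0 0 0", jaw=0.53)

```text
time_s: 13.05
ee_pos: [0.4518, -0.0033, 0.0982]
tcp_rot: [-2.222, -2.221, 0.0]
wrist_force: [-1.3, 0.1, -0.1]
opening: 0.0201
grasp_force: 0.0
```

```bash
cat > st.py <<'E'
from h import *
import sys
slots=dict(short_template=(.4408,-.0045,.095),tall_template=(.5158,-.0047,.120))
t=.105
cs={n:cam(n) for n in ('side','wrist','scene')}
print(np.round(robot.sense()['ee_pos'],4),robot.sense()['time_s'])
for nm in sys.argv[1:]:
    sx,sy,L=slots[nm]
    for suf,u in (('',0),('_top',L)):
        p=np.array([sx+u*np.sin(t),sy,.024+u*np.cos(t)])
        for n,c in cs.items():
            for d in robot.spot_point(n,nm+suf)[:2]: print(nm+suf,n,np.round(d['position'],1),round(d['conf'],2),'expect',np.round(proj(c,p),1),'at z:',np.round(atz(c,d['position'],p[2])-p,4)[:2])
E
python3 st.py short_template
```

```text
[ 0.4518 -0.0034  0.0982] 13.2
short_template side [260.1 229. ] 0.53 expect [256.3 229.6] at z: [0.0106 0.0018]
short_template wrist [246.4 205. ] 0.61 expect [248. 204.] at z: [-0.0013 -0.0009]
short_template wrist [252.8 207.8] 0.46 expect [248. 204.] at z: [ 0.0039 -0.0033]
short_template scene [267.1 210.8] 0.85 expect [266.  212.6] at z: [ 0.0022 -0.0069]
short_template scene [213.2 299.4] 0.4 expect [266.  212.6] at z: [-0.0885  0.2723]
short_template_top side [236.9 152.7] 0.67 expect [260.9 200. ] at z: [-0.0445  0.2971]
short_template_top wrist [264.4 267.2] 0.76 expect [260.6 269.5] at z: [0.0018 0.0012]
```

Call:
carry_out(plan="0.002 0 0 0;0.001 0 0 0;0.001 0 0 0;0.001 0 0 0;0 0 0 0;0 0 0 0")

```text
time_s: 14.1
ee_pos: [0.4561, -0.0033, 0.0981]
tcp_rot: [-2.221, -2.22, 0.002]
wrist_force: [-6.4, -0.8, 4.3]
opening: 0.0195
grasp_force: 2.9
```

Call:
carry_out(plan="-0.003 0 0 0;0 0 0.02 0;0 0 0.04 0;0 0 0.05 0;0 0.03 0.05 0;-0.02 0.05 0.05 0;-0.03 0.05 0.04 0;-0.03 0.05 0 0;-0.01 0.05 0 0;0 0.02 0 0")

```text
time_s: 15.1
ee_pos: [0.382, 0.2065, 0.314]
tcp_rot: [2.219, 2.224, 0.003]
wrist_force: [0.1, -0.1, 0.7]
opening: 0.0205
grasp_force: 0.0
```

```bash
python3 st.py short_template; python3 look.py w6 stand_a=0 tall_template=.022 tall_template_top=.131; python3 seg.py "(5,150,120),(20,255,255),0,511,0,330,.131,.022"
```

```text
[0.3833 0.2046 0.3134] 15.25
short_template side [256.5 227.5] 0.72 expect [256.3 229.6] at z: [0.0015 0.0095]
short_template scene [266.8 216. ] 0.81 expect [266.  212.6] at z: [-0.0097  0.0082]
short_template scene [294.8 159.8] 0.6 expect [266.  212.6] at z: [ 0.0833 -0.2275]
short_template_top side [261.6 198.3] 0.74 expect [260.9 200. ] at z: [0.0029 0.0083]
short_template_top scene [262.1 181.6] 0.94 expect [263.1 182.3] at z: [ 0.0036 -0.0003]
tcp [0.3838 0.203  0.3134] yaxis deg -0.1 joints [ 0.3   0.09 -0.07  1.41 -0.    1.87] t 15.6
[0.38243385 0.27445446 0.44794701]
stand_a [249.  123.2] 0.92 [0.3651 0.2543 0.    ]
tall_template [235.6 120.3] 0.56 [0.3458 0.2595 0.022 ]
tall_template_top [279.2 126.2] 0.85 [0.4042 0.2568 0.131 ]
area 3886.5 [[283, 72], [238, 83], [240, 157], [277, 172], [282, 170]]
[283  72] top [0.407  0.3138 0.131 ] foot [0.4156 0.3271 0.022 ]
[238  83] top [0.3587 0.3028 0.131 ] foot [0.3506 0.3124 0.022 ]
[240 157] top [0.3591 0.2224 0.131 ] foot [0.3512 0.2043 0.022 ]
[277 172] top [0.4025 0.2045 0.131 ] foot [0.4094 0.1803 0.022 ]
[282 170] top [0.4084 0.2069 0.131 ] foot [0.4173 0.1835 0.022 ]
```

Call:
carry_out(plan="0.001 0.015 0 0;0 0.015 0 0;0 0.015 -0.03 0;0 0.01 -0.03 0;0 0 -0.03 0;0 0 -0.03 0;0 0 -0.03 0;0 0 -0.027 0;0 0 -0.01 0;0 0 0 0", jaw=-1, newtons=30)

```text
time_s: 16.8
ee_pos: [0.3841, 0.2584, 0.1258]
tcp_rot: [-2.221, -2.22, 0.003]
wrist_force: [0.2, 0.4, 0.4]
opening: 0.0854
grasp_force: 0.0
```

```bash
python3 look.py w7 tall_template_top=.133; python3 seg.py "(5,150,120),(20,255,255),150,370,0,330,.134,.024"
```

```text
tcp [0.3847 0.2587 0.1268] yaxis deg -0.03 joints [ 0.42  0.23 -0.42  0.92  0.    1.99] t 16.85
[0.38287731 0.3300358  0.26027904]
tall_template_top [301.3 254. ] 0.72 [0.4042 0.2581 0.133 ]
tall_template_top [226.7 190.4] 0.52 [0.3666 0.2926 0.133 ]
area 14025.5 [[201, 133], [207, 241], [213, 242], [208, 136], [220, 135], [226, 241], [221, 246], [279, 318], [302, 318], [311, 146], [300, 144], [297, 133]]
[201 133] top [0.3567 0.3203 0.134 ] foot [0.3336 0.3116 0.024 ]
[207 241] top [0.3564 0.2657 0.134 ] foot [0.3332 0.2102 0.024 ]
[213 242] top [0.3595 0.2651 0.134 ] foot [0.3388 0.2091 0.024 ]
[208 136] top [0.3598 0.3189 0.134 ] foot [0.3394 0.3091 0.024 ]
[220 135] top [0.3653 0.3194 0.134 ] foot [0.3497 0.3099 0.024 ]
[226 241] top [0.3662 0.2657 0.134 ] foot [0.3513 0.2102 0.024 ]
[221 246] top [0.3635 0.2629 0.134 ] foot [0.3463 0.2049 0.024 ]
[279 318] top [0.3944 0.2179 0.134 ] foot [0.4038 0.1212 0.024 ]
[302 318] top [0.4074 0.2178 0.134 ] foot [0.4279 0.1212 0.024 ]
[311 146] top [0.4074 0.3143 0.134 ] foot [0.4279 0.3006 0.024 ]
[300 144] top [0.4023 0.3152 0.134 ] foot [0.4183 0.3023 0.024 ]
[297 133] top [0.4007 0.3203 0.134 ] foot [0.4154 0.3116 0.024 ]
```

Call:
carry_out(plan="0 0.001 0 0;0 0 0 0;0 0 0 0;0 0 0 0;-0.008 0 0 0;-0.008 0 0 0;-0.008 0 0 0;-0.007 0 0 0;0 0 0 0", jaw=0.18)

```text
time_s: 17.85
ee_pos: [0.3524, 0.2596, 0.1265]
tcp_rot: [-2.221, -2.222, 0.001]
wrist_force: [1.0, -0.8, 0.0]
opening: 0.0349
grasp_force: 0.0
```

Call:
carry_out(plan="0 0 0 0;0 0 0 0;0 0 0 0;0 0 0 0;0 0 0 0;0 0 0 0", jaw=1, newtons=40)

```text
time_s: 18.45
ee_pos: [0.355, 0.2598, 0.1266]
tcp_rot: [2.221, 2.219, 0.003]
wrist_force: [5.6, -0.8, -2.8]
opening: 0.0074
grasp_force: 38.8
```

Call:
carry_out(plan="0 0 0.01 0;0 0 0.03 0;0 0 0.045 0;0 0 0.045 0;0 0 0.045 0;0.02 -0.03 0.02 0;0.025 -0.045 0 0;0.025 -0.045 0 0;0.025 -0.045 0 0;0 0 0 0")

```text
time_s: 19.45
ee_pos: [0.4488, 0.094, 0.3206]
tcp_rot: [2.228, 2.214, -0.002]
wrist_force: [-0.2, 0.6, -1.5]
opening: 0.0071
grasp_force: 40.4
```

Call:
carry_out(plan="0.02 -0.03 0 0;0.02 -0.03 0 0;0.02 -0.025 0 0;0.006 -0.014 0 0;0 0 0 0;0 0 0 0")

```text
time_s: 20.05
ee_pos: [0.5119, 0.0, 0.3213]
tcp_rot: [-2.222, -2.22, 0.0]
wrist_force: [-0.4, 0.7, -2.0]
opening: 0.0074
grasp_force: 40.4
```

```bash
cat > t.py <<'E'
from h import *
w=cam('wrist'); s=robot.sense(); tz=s['ee_pos'][2]; print('tcp',np.round(s['ee_pos'],4),np.round(R.from_rotvec(s['tcp_rot']).as_matrix()[:,1],3))
hsv=cv2.cvtColor(w['img'],cv2.COLOR_BGR2HSV)
m=cv2.inRange(hsv,(3,120,60),(22,255,255)); n,l,st,ce=cv2.connectedComponentsWithStats(m)
for i in range(1,n):
    x,y,ww,h,a=st[i]
    if a>60: print(st[i].tolist(),'hook ctr',np.round(atz(w,ce[i],.156),4)[:2],'xlo',round(atz(w,(x-.5,ce[i][1]),.156)[0],4))
i=1+np.argmax(st[1:,4]); 
for r in range(st[i][1],st[i][1]+36,2):
    c=np.where(l[r]==i)[0]; print(r,c.min(),c.max(),hsv[r,int(c.mean())].tolist(),'x@top',np.round(atz(w,((c.min()+c.max())/2,r),tz+.0185),4)[:2],'foot',np.round(atz(w,((c.min()+c.max())/2,r),tz-.1015),4)[:2])
for nm in ('rear_slot_hooks','rear_slot'): print(nm,[(d['position'],d['conf'],atz(w,d['position'],.1473 if 'h' in nm else .024)) for d in robot.spot_point('wrist',nm)[:1]])
cv2.imwrite('pics/t.png',w['img'])
E
python3 t.py
```

```text
tcp [5.118e-01 4.000e-04 3.214e-01] [ 1.  0. -0.]
[132, 0, 65, 18, 1066] hook ctr [0.419 0.165] xlo 0.3879
[304, 0, 20, 9, 143] hook ctr [0.561  0.1686] xlo 0.5518
[80, 11, 32, 74, 679] hook ctr [0.349  0.1293] xlo 0.3316
[272, 127, 17, 14, 187] hook ctr [0.5305 0.0475] xlo 0.5229
[249, 131, 25, 194, 3370] hook ctr [ 0.5104 -0.0636] xlo 0.4968
[271, 216, 16, 12, 164] hook ctr [ 0.5322 -0.054 ] xlo 0.5229
[184, 255, 29, 18, 257] hook ctr [ 0.4373 -0.1111] xlo 0.4157
[74, 290, 36, 25, 565] hook ctr [ 0.2923 -0.164 ] xlo 0.2692
131 256 263 [11, 162, 113] x@top [0.5104 0.0632] foot [0.5101 0.0546]
133 255 264 [11, 199, 149] x@top [0.5104 0.0624] foot [0.5101 0.0529]
135 255 265 [12, 205, 149] x@top [0.5106 0.0616] foot [0.5105 0.0513]
137 255 265 [12, 203, 146] x@top [0.5106 0.0608] foot [0.5105 0.0496]
139 254 266 [11, 192, 150] x@top [0.5106 0.0599] foot [0.5105 0.0479]
141 254 266 [11, 205, 148] x@top [0.5106 0.0591] foot [0.5105 0.0463]
143 253 267 [11, 203, 147] x@top [0.5106 0.0583] foot [0.5105 0.0446]
145 253 267 [11, 211, 150] x@top [0.5106 0.0574] foot [0.5105 0.0429]
147 252 2
[... 160 characters left out ...]
top [0.5104 0.0549] foot [0.5101 0.0377]
153 251 269 [17, 255, 247] x@top [0.5106 0.0541] foot [0.5105 0.036 ]
155 251 269 [18, 255, 248] x@top [0.5106 0.0532] foot [0.5105 0.0343]
157 251 269 [18, 255, 248] x@top [0.5106 0.0524] foot [0.5105 0.0325]
159 251 269 [18, 255, 247] x@top [0.5106 0.0515] foot [0.5105 0.0308]
161 251 269 [18, 255, 247] x@top [0.5106 0.0507] foot [0.5105 0.029 ]
163 251 269 [18, 255, 248] x@top [0.5106 0.0498] foot [0.5105 0.0273]
165 251 269 [18, 255, 247] x@top [0.5106 0.0489] foot [0.5105 0.0255]
rear_slot_hooks [([275.2, 180.7], 0.6, array([ 0.5281449 , -0.00714378,  0.1473    ]))]
rear_slot [([267.7, 160.2], 0.9, array([ 0.52269982, -0.00495793,  0.024     ]))]
```

Call:
carry_out(plan="0.0025 -0.004 -0.01 0;0 0 -0.03 0;0 0 -0.03 0;0 0 -0.03 0;0 0 -0.03 0;0 0 -0.03 0;0 0 -0.018 0;0 0 -0.006 0;0 0 0 0;0 0 0 0")

```text
time_s: 21.2
ee_pos: [0.5153, -0.0045, 0.1382]
tcp_rot: [2.221, 2.221, 0.001]
wrist_force: [0.2, 0.5, -0.8]
opening: 0.0071
grasp_force: 40.4
```

Call:
carry_out(plan="-0.0005 0 -0.004 0;0 0 -0.004 0;0 0 -0.003 0;0 0 -0.001 0;0 0 0 0;0 0 0 0")

```text
time_s: 21.8
ee_pos: [0.515, -0.0046, 0.1259]
tcp_rot: [2.221, 2.22, 0.002]
wrist_force: [2.2, 0.4, 4.7]
opening: 0.0071
grasp_force: 41.5
```

Call:
carry_out(plan="0 0 -0.002 0;0 0 0 0;0 0 0 0;0 0 0 0")

```text
time_s: 22.2
ee_pos: [0.5161, -0.0046, 0.1256]
tcp_rot: [2.219, 2.218, 0.005]
wrist_force: [-1.0, 1.9, 29.7]
opening: 0.0074
grasp_force: 45.3
```

Call:
carry_out(plan="0 0 0.002 0;0 0 0 0;0 0 0 0")

```text
time_s: 22.5
ee_pos: [0.5152, -0.0046, 0.1258]
tcp_rot: [2.221, 2.22, 0.002]
wrist_force: [4.1, 0.5, 7.8]
opening: 0.0073
grasp_force: 42.0
```

Call:
carry_out(plan="0 0 0 0;0 0 0 0;0 0 0 0;0.003 0 0 0;0.003 0 0 0;0.003 0 0 0;0.002 0 0 0;0.002 0 0 0;0.001 0 0 0;0 0 0 0", jaw=0.53)

```text
time_s: 23.5
ee_pos: [0.5285, -0.0045, 0.1254]
tcp_rot: [-2.222, -2.221, 0.0]
wrist_force: [0.4, -0.7, 0.1]
opening: 0.02
grasp_force: 0.0
```

Call:
carry_out(plan="0.001 0 0 0;0.001 0 0 0;0.001 0 0 0;0 0 0 0;0 0 0 0")

```text
time_s: 24.0
ee_pos: [0.5314, -0.0045, 0.1254]
tcp_rot: [-2.222, -2.221, -0.0]
wrist_force: [-0.1, -0.2, -0.3]
opening: 0.0198
grasp_force: 0.0
```

Call:
carry_out(plan="0.001 0 0 0;0.001 0 0 0;0.001 0 0 0;0 0 0 0;0 0 0 0")

```text
time_s: 24.5
ee_pos: [0.534, -0.0044, 0.1253]
tcp_rot: [-2.221, -2.221, 0.001]
wrist_force: [-4.8, -0.9, 2.3]
opening: 0.0203
grasp_force: 2.3
```

Call:
carry_out(plan="-0.003 0 0 0;0 0 0.02 0;0 0 0.03 0;0 0 0.04 0;-0.01 -0.02 0.04 0;-0.02 -0.03 0.04 0;-0.02 -0.03 0.01 0;0 0 0 0;0 0 0 0")

```text
time_s: 25.4
ee_pos: [0.4829, -0.0827, 0.3027]
tcp_rot: [2.223, 2.219, 0.001]
wrist_force: [-0.6, 0.7, 0.9]
opening: 0.0202
grasp_force: 0.0
```

```bash
python3 st.py short_template tall_template; python3 look.py w9 lever_knob=.146
python3 - <<'E'
from h import *
cs={n:cam(n) for n in ('scene','side','wrist')}
for n in cs: print(n,[(np.round(d['position']),round(d['conf'],2)) for d in robot.spot_point(n,'lever_knob')[:2]])
w=cs['wrist']['img']; s=cs['side']['img']
cv2.imwrite('pics/fin.png',np.hstack([cv2.resize(w[0:330,130:400],(440,540)),cv2.resize(s[130:270,220:310],(350,540),interpolation=2)]))
E
```

```text
[ 0.483  -0.0817  0.3019] 25.55
short_template side [258.1 228.5] 0.73 expect [256.3 229.6] at z: [0.0054 0.0046]
short_template wrist [231.  108.1] 0.59 expect [231.5 105.6] at z: [-0.0008 -0.0034]
short_template scene [267.9 214.4] 0.74 expect [266.  212.6] at z: [-0.008   0.0019]
short_template_top side [264.4 198.8] 0.86 expect [260.9 200. ] at z: [0.0099 0.0053]
short_template_top wrist [232.2 105.1] 0.76 expect [232.  104.3] at z: [ 0.0002 -0.0009]
short_template_top scene [262.6 181.5] 0.58 expect [263.1 182.3] at z: [ 0.003  -0.0014]
tall_template side [285.7 227.8] 0.56 expect [283.4 228.4] at z: [0.0066 0.0021]
tall_template side [277.9 188.8] 0.17 expect [283.4 228.4] at z: [0.0182 0.2163]
tall_template wrist [278.4 104.2] 0.67 expect [283.6 105.7] at z: [-0.0076  0.0021]
tall_template scene [244.2 201.7] 0.63 expect [244.5 199.7] at z: [-0.0049  0.0063]
tall_template scene [239.5 161.4] 0.42 expect [244.5 199.7] at z: [ 0.1259 -0.1145]
tall_template_top side [292.3 188.3] 0.83 expect [290.9 190.8] at z: [0.006  0.0123]
tall_template_top side [265.1 242.3] 0.55 expect [290.9 190.8] at z: [-0.0933 -0.2067]
tall_template_top wrist [307.3 106.2] 0.69 expect [305.7 103.9] at z: [ 0.0018 -0.0022]
tall_template_top scene [167.1 253.4] 0.6 expect [239.5 161.4] at z: [-0.0994  0.311 ]
tcp [ 0.4828 -0.0824  0.3025] yaxis deg -0.03 joints [-0.34  0.19  0.02  1.4   0.    1.24] t 26.2
[ 0.48140072 -0.01076319  0.43707349]
scene [(array([235., 200.]), 0.6)]
side [(array([254., 172.]), 0.45)]
wrist []
```

View pics/fin.png

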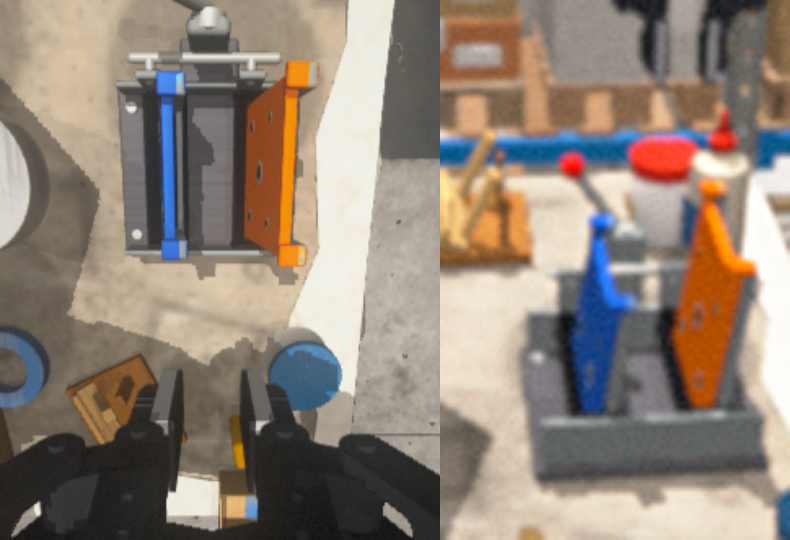

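Call:
carry_out(plan="-0.02 0.03 0 0;-0.025 0.035 0 0;-0.025 0.035 0 0;-0.025 0.035 0 0;-0.003 0.03 0 0;0 0.022 0 0;0 0 0 0;0 0 0 0", jaw=1)

```text
time_s: 27.35
ee_pos: [0.3847, 0.1048, 0.3026]
tcp_rot: [2.22, 2.222, -0.0]
wrist_force: [0.7, -0.4, 0.1]
opening: -0.0003
grasp_force: 0.0
```

```bash
python3 look.py w10 lever_knob=.143 thread_bottle=0
python3 - <<'E'
from h import *
w=cam('wrist');hsv=cv2.cvtColor(w['img'],cv2.COLOR_BGR2HSV)
m=cv2.inRange(hsv,(0,150,80),(4,255,255))|cv2.inRange(hsv,(174,150,80),(180,255,255))
n,l,st,ce=cv2.connectedComponentsWithStats(m)
for i in range(1,n):
    if st[i][4]>60: print(st[i].tolist(),atz(w,ce[i],.143))
E
```

```text
tcp [0.3848 0.1044 0.3025] yaxis deg -0.01 joints [ 0.06  0.03 -0.16  1.38 -0.    1.63] t 27.4
[0.38322206 0.17635539 0.4371028 ]
lever_knob [309.3 178.7] 0.93 [0.4379 0.1035 0.143 ]
lever_knob [314.9 218. ] 0.53 [0.4468 0.0569 0.143 ]
thread_bottle [378.1 103.9] 0.61 [0.5629 0.1853 0.    ]
[358, 18, 53, 56, 2221] [0.50414652 0.23468226 0.143     ]
[415, 87, 30, 21, 391] [0.55460389 0.18829788 0.143     ]
[303, 172, 16, 16, 216] [0.43936675 0.10162905 0.143     ]
```

Call:
carry_out(plan="0 0 -0.03 0;0 0 -0.04 0;0 0 -0.04 0;0 0 -0.04 0;0 0 -0.02 0;0 0 0 0")

```text
time_s: 28.15
ee_pos: [0.3834, 0.104, 0.1306]
tcp_rot: [-2.221, -2.218, 0.005]
wrist_force: [-0.0, -0.5, 0.7]
opening: -0.0002
grasp_force: 0.0
```

Call:
carry_out(plan="0.01 0 0 0;0.01 0 0 0;0.01 0 0 0;0.008 0 0 0;0.008 0 0 0;0.008 0 0 0;0.008 0 0 0;0.008 0 0 0;0.008 0 0 0;0 0 0 0")

```text
time_s: 29.15
ee_pos: [0.464, 0.1046, 0.1325]
tcp_rot: [2.222, 2.221, 0.001]
wrist_force: [-0.5, -0.3, 0.8]
opening: -0.0001
grasp_force: 0.0
```

Call:
carry_out(plan="0.005 0 0 0;0.005 0 0 0;0.004 0 0 0;0.003 0 0 0;0.003 0 0 0;0 0 0 0;0 0 0 0")

```text
time_s: 29.85
ee_pos: [0.4831, 0.1047, 0.1326]
tcp_rot: [2.222, 2.221, 0.001]
wrist_force: [1.0, 0.2, 0.6]
opening: -0.0
grasp_force: 0.0
```

Call:
carry_out(plan="0.003 0 0 0;0.003 0 0 0;0.002 0 0 0;0 0 0 0")

```text
time_s: 30.25
ee_pos: [0.4911, 0.1047, 0.1325]
tcp_rot: [2.222, 2.221, 0.0]
wrist_force: [-0.7, 0.1, -0.4]
opening: -0.0001
grasp_force: 0.3
```

Run:
```python
from h import *
cs={n:cam(n) for n in ('scene','side','wrist')}
for a in (0,.3,.6,.9,1.2):
    p=(.4785+.07*np.sin(a-.6),.1015,.085+.07*np.cos(a-.6)); print(a,[np.round(proj(c,p)) for c in cs.values()])
for n,c in cs.items():
    print(n,[(np.round(d['position']),round(d['conf'],2)) for d in robot.spot_point(n,'lever_knob')[:2]])
    hsv=cv2.cvtColor(c['img'],cv2.COLOR_BGR2HSV)
    m=cv2.inRange(hsv,(0,150,80),(4,255,255))|cv2.inRange(hsv,(174,150,80),(180,255,255))
    k,l,st,ce=cv2.connectedComponentsWithStats(m); print([(np.round(ce[i]).tolist(),st[i][4]) for i in range(1,k) if st[i][4]>10])
```

```text
0 [array([236., 199.]), array([253., 173.]), array([161., 262.])]
0.3 [array([230., 192.]), array([259., 170.]), array([194., 272.])]
0.6 [array([223., 187.]), array([267., 169.]), array([236., 276.])]
0.9 [array([217., 184.]), array([274., 169.]), array([280., 272.])]
1.2 [array([211., 184.]), array([280., 172.]), array([315., 262.])]
scene [(array([212., 185.]), 0.54), (array([244., 198.]), 0.26)]
[([169.0, 201.0], np.int32(36)), ([162.0, 237.0], np.int32(390))]
side [(array([279., 174.]), 0.66), (array([226., 192.]), 0.5)]
[([292.0, 165.0], np.int32(36)), ([280.0, 170.0], np.int32(83))]
wrist [(array([309., 264.]), 0.8)]
[([329.0, 18.0], np.int32(3057)), ([419.0, 82.0], np.int32(1886)), ([310.0, 259.0], np.int32(677))]
```

Call:
carry_out(plan="0.002 0 0 0;0.002 0 0 0;0.002 0 0 0;0 0 0 0;0 0 0 0")

```text
time_s: 31.05
ee_pos: [0.4957, 0.1047, 0.1322]
tcp_rot: [-2.221, -2.22, 0.003]
wrist_force: [-7.0, 0.5, 2.9]
opening: 0.0001
grasp_force: 4.0
```

Stop reached (7 N). Back off, rise, and verify.

Call:
carry_out(plan="-0.02 0 0 0;-0.03 0 0 0;-0.03 0 0 0;0 0 0.03 0;0 0 0.04 0;0 0 0.04 0;0.02 -0.03 0.04 0;0.03 -0.04 0.02 0;0.03 -0.04 0 0;0 0 0 0")

```text
time_s: 32.05
ee_pos: [0.4963, -0.0042, 0.2978]
tcp_rot: [2.225, 2.216, 0.0]
wrist_force: [-0.8, 0.1, -1.2]
opening: -0.0001
grasp_force: 0.0
```

```bash
python3 st.py short_template tall_template
python3 - <<'E'
from h import *
cs={n:cam(n) for n in ('scene','side','wrist')}
for a in (.9,1.05,1.2):
    p=(.4785+.07*np.sin(a-.6),.1015,.085+.07*np.cos(a-.6)); print(a,[np.round(proj(c,p)) for c in cs.values()])
for n,c in cs.items():
    print(n,[(np.round(d['position']),round(d['conf'],2)) for d in robot.spot_point(n,'lever_knob')[:1]])
    hsv=cv2.cvtColor(c['img'],cv2.COLOR_BGR2HSV)
    m=cv2.inRange(hsv,(0,150,80),(4,255,255))|cv2.inRange(hsv,(174,150,80),(180,255,255))
    k,l,st,ce=cv2.connectedComponentsWithStats(m); print([(np.round(ce[i]).tolist(),st[i][4]) for i in range(1,k) if st[i][4]>10])
E
```

```text
[ 4.93e-01 -3.00e-04  2.98e-01] 32.2
short_template side [257.8 227. ] 0.74 expect [256.3 229.6] at z: [0.0053 0.0116]
short_template wrist [224.2 160.5] 0.74 expect [225.2 161.1] at z: [-0.0014  0.001 ]
short_template scene [265.3 211.9] 0.84 expect [266.  212.6] at z: [ 0.003  -0.0007]
short_template scene [271.2 170. ] 0.72 expect [266.  212.6] at z: [ 0.1041 -0.1443]
short_template_top side [265.  197.8] 0.59 expect [260.9 200. ] at z: [0.0121 0.0102]
short_template_top wrist [226.  174.3] 0.64 expect [223.8 175.5] at z: [0.0026 0.0015]
short_template_top scene [177.2 240.4] 0.34 expect [263.1 182.3] at z: [0.01   0.2622]
tall_template side [283.3 226.8] 0.58 expect [283.4 228.4] at z: [0.0008 0.0072]
tall_template wrist [271.2 160.9] 0.66 expect [275.  161.1] at z: [-0.0057  0.0003]
tall_template wrist [283.3  75.7] 0.64 expect [275.  161.1] at z: [0.01   0.1192]
tall_template scene [244.6 200.7] 0.94 expect [244.5 199.7] at z: [-0.003   0.0027]
tall_template scene [261.2 179.5] 0.74 expect [244.5 199.7] at z: [ 0.0223 -0.0927]
tall_template_top side [292.1 190. ] 0.98 expect [2
[... 193 characters left out ...]
0.0116  0.107 ]
tall_template_top wrist [293.2 184.8] 0.67 expect [292.3 180.7] at z: [ 0.0011 -0.0046]
tall_template_top scene [241.9 161. ] 0.63 expect [239.5 161.4] at z: [-0.0033 -0.0051]
0.9 [array([217., 184.]), array([274., 169.]), array([268.,  77.])]
1.05 [array([214., 184.]), array([277., 171.]), array([278.,  77.])]
1.2 [array([211., 184.]), array([280., 172.]), array([287.,  78.])]
scene [(array([214., 185.]), 0.52)]
[([211.0, 183.0], np.int32(21)), ([169.0, 201.0], np.int32(38)), ([162.0, 237.0], np.int32(391))]
side [(array([280., 174.]), 0.46)]
[([292.0, 165.0], np.int32(37)), ([277.0, 171.0], np.int32(128))]
wrist [(array([287.,  78.]), 0.97)]
[([287.0, 78.0], np.int32(298))]
```

Lever at 1.2, both templates seated. Handing in.

```bash
python3 -c "
from rig import robot
print(robot.sign_off())"
```

```text
the job is handed in; nothing more can be done
None
```

I put both templates in their slots, standing upright against the posts, then flipped the cam lever to its rear stop (about 1.2 rad by the cameras). The job is handed in at about 32 s with no judge's verdict returned, and I did not re-measure the bystanders at the end.

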